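Sweep discarded tube caps into the scoop

TASK

Clear the three loose screw caps (red, yellow, green) off the lab bench: sweep them along the bench with the fingertips, over the front lip of the steel scoop, until all three lie well inside it on its floor. Only push them gently, without pinching, pressing down on or lifting them. Leave the scoop lying where it is and do not disturb the sample vial, the microplate or the amber bottle.

Things in the scene. Friction and masses are not known exactly. Their poses are not given: they have to be found in the camera images.
- cap_red: red plastic screw cap from a 50 ml tube, lying on its top with the open side up: round, 34 mm across, 14 mm tall, 12 g, bottom edge slightly bevelled; slides easily. Origin at the centre of its underside (on the bench), z up
- cap_yellow: yellow plastic screw cap from a 50 ml tube, lying on its top with the open side up: round, 34 mm across, 14 mm tall, 12 g, bottom edge slightly bevelled; slides easily. Origin at the centre of its underside (on the bench), z up
- cap_green: green plastic screw cap from a 50 ml tube, lying on its top with the open side up: round, 34 mm across, 14 mm tall, 12 g, bottom edge slightly bevelled; slides easily. Origin at the centre of its underside (on the bench), z up
- scoop: loose steel bench scoop (dustpan), 0.6 kg, lying flat, open front to its own -x. Origin: centre of the pan's underside; x mouth to grip, y across, z up. Pan x -100 to +100 mm, 196 wide, 190 clear between cheeks that rise from 10 mm tall at x -75 to 50 at the back; back wall inner face x 97, 50 tall. Blue grip 24 mm thick on to x 237. Floor 2 mm thick; a cap is inside when its centre is on it
- scoop_mouth (a point): middle of the scoop's open front edge, at bench level (x = -100 mm in the scoop's frame; same axes). From here a bevelled lip rises from nothing to the 2 mm floor, which begins 25 mm farther in (x = -75 mm)
- vial: capped sample vial standing upright among the caps, 13 mm across, 48 mm tall, blue cap, light and easily tipped. Origin at the centre of its underside
- plate: clear 96-well microplate with lid, 86 mm (x) by 128 mm (y), 16 mm tall, lying flat beyond the caps. Origin at the centre of its underside
- bottle: standing amber reagent bottle with blue cap, 64 mm across, 125 mm tall, off to the robot's right. Origin at the centre of its underside

How it is judged:
By the outcome, as a careful person would: the job done as asked, in the order asked, and still so for the second after the job is handed in, with the robot touching nothing.
It also fails if it takes over 64 s, if anything falls off the work surface, if the arm or the gripper's body presses on something with over 40 N, if the wrist force passes 120 N, or if a joint passes its speed limit or range.

ROBOT

A 6-joint arm with a two-finger parallel gripper is mounted at the origin on the work surface. World frame = base frame: x ahead of the robot, y to its left, z up, the work surface at z = 0. Lengths are in m, angles in rad, forces in N, time in s.
With the tool pointing down it reaches from about 0.35 to 0.925 m from the base axis. Payload 6.4 kg.
Tool frame: the origin (TCP) lies at the very end of the fingers, on their centre line; the grasp point (between the pads) lies 19 mm behind it; z points along the fingers, y is the line along which they close (so a half turn about z gives the same grasp; the last joint's range is limited). The gripper opens to 85 mm and grips with 20 to 120 N. Pads are 22 mm wide; open, the fingers measure 114 mm over their backs; the gripper's body (76 mm by 85 mm) begins 54 mm behind the grasp point. The pads swing forward as they close: fully open they stand 13 mm farther back than shut.
Start: joints at [-1.513, 0.245, 1.558, -0, 1.339, -0.174], TCP at [0.149, -0.633, 0.231] pointing down, gripper open.
Joint ranges: [-3.13, 3.13], [-1.02, 2.26], [0.13, 2.54], [-0.95, 4.09], [0.21, 2.88], [-2.74, 2.74]. Speed limits (rad/s): [2.57, 2.57, 3.14, 3.14, 3.14, 3.14].

INTERFACE

Orientations are given as a rotation vector (axis times angle).
In Python, from station import ctrl gives the robot as it stands.
- The arm moves only by the shell command python3 -m handwheel 'ROWS' [OPENING] [FORCE]. ROWS is JSON, a list of rows, each an object of numbers: "x", "y", "z": the shift along the tool's x, y, z scaled (see below); "rx", "ry", "rz": the turn, a rotation vector about the tool's x, y, z scaled (see below). A call has 1 to 20 rows; each row shifts and turns the commanded pose from where the row before left it, along the tool's axes as they then stand; what a row does not reach is not made up. The controller multiplies each number of a shift by 0.025 m and each number of a turn by 4 degrees. A row lasts 1/10 s, in which the tool goes at most 50 mm and 8.59 degrees, less where a joint would pass 70% of its speed; a pose out of reach is approached as far as the arm can. A call with a number of a shift or a turn outside -1 to 1 is refused whole. A call with a gripper value outside its range is refused whole. OPENING is the closure, from 0 (fully open) to 1 (shut), set as the call begins (- or left out, the last holds). The fingers move at their own pace and stop on an object; FORCE is the grip in N (left out, the last holds). Time passes only in rows, so rows that do not move let the fingers close. It gives the time, the measured TCP pose, the force, the opening and the grip force at its end, in the units of the state.
- ctrl.read_state(): the state, without advancing time (a new reading comes with each control period).
- ctrl.capture(name): name is "scene" or "top" or "wrist"; returns a dict with "image" (480x640x3 uint8, blue, green, red), "depth" (480x640 float32, m along the optical axis (not along the pixel's ray), 0 where there is no reading), "mtx" (3x3 intrinsics, pixels), "extrinsics" (4x4, takes a point from world to camera coordinates). Camera axes: x right, y up, looking along -z (the intrinsics and any distortion apply to the point x, -y, -z); pixel columns grow to the right and rows downward; lengths in m; the calibration is good to about 2 mm. A picture is of the moment at which its call begins.
- ctrl.close_job(): hands the job in; it is judged then, once.
The state is a dict: "time_s": time; "joints": joint angles; "joint_vel": joint speeds; "effort": joint torques, N m; "ee_pos": TCP position; "eef_rot": TCP orientation; "ft_force": force on the tool from outside, world axes, zero at the start; "ft_torque": the same for the moment, N m; "finger_gap": opening from 0.0 (shut) to 1.0 (fully open); "grasp_force": force on a finger pad.
Only numpy, scipy, OpenCV 4.12 (cv2) and the standard library are available. Lean on these libraries where they do the work, as an engineer would, in place of code of your own. Each camera call takes 0.05 s, during which the arm holds its last target. There are 200 camera calls.

## Working session

There is one attempt and no reset: what is moved stays moved. The work goes in short steps, Python scripts to look and compute and a shell command to move; the robot and the scene stay as the last step left them, time stands still between calls to the robot, and variables do not carry over. Pictures are saved under pics/ and viewed, at most 10 in all, crops included, and the job is handed in when it is done.

```bash
mkdir -p pics; ls; python3 - <<'E'
from station import ctrl
import cv2,pickle
for n in("top","scene"):
    c=ctrl.capture(n); cv2.imwrite(f"pics/{n}1.png",c["image"]); pickle.dump(c,open(f"{n}1.pkl","wb"))
s=ctrl.read_state(); print(s["time_s"],s["ee_pos"],s["eef_rot"],s["finger_gap"])
E
```

```text
pics
0.1 [ 0.14930917 -0.63209729  0.23027817] [-3.11876378e+00 -3.63128523e-01 -1.29397770e-04] 1.0002216651657718
```

View pics/top1.png

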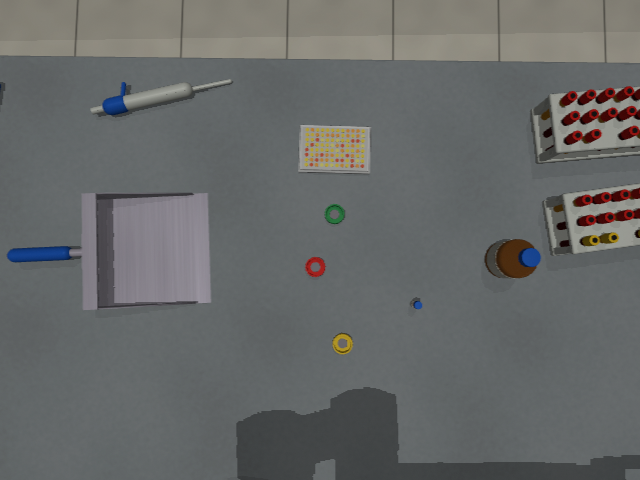

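View pics/scene1.png

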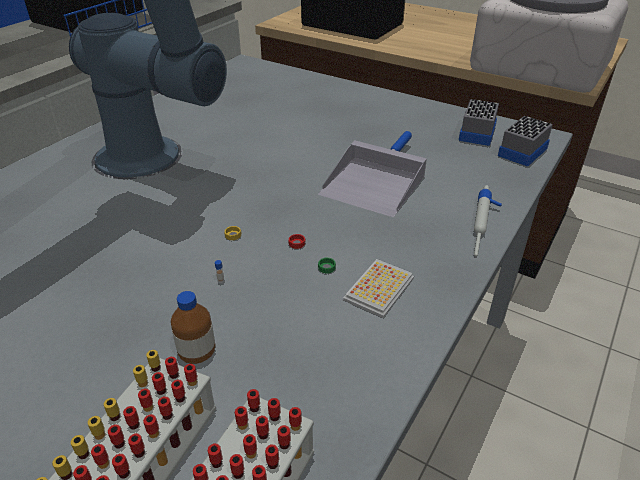

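The top view (up is +x, left is +y) shows green at (335,214), red at (316,267), yellow at (343,343) and the vial at (417,304). The plate's lower edge is at row 173. The scoop mouth edge runs from (208,193) to (211,302), opening to the right (-y).

```bash
cat > h.py <<'E'
import numpy as np,pickle,cv2
def pos(c,u,v,z):
    K=c["mtx"];E=c["extrinsics"];R=E[:3,:3];t=E[:3,3]
    d=np.linalg.inv(K)@[u,v,1]; d=R.T@(d*[1,-1,-1]); o=-R.T@t
    return o+d*(z-o[2])/d[2]
def blob(c,name,box=None):
    h=cv2.cvtColor(c["image"],cv2.COLOR_BGR2HSV)
    r={"yellow":((20,120,90),(34,255,255)),"green":((50,120,50),(80,255,255)),"red":((0,150,90),(6,255,255)),"blue":((100,130,60),(125,255,255))}[name]
    m=cv2.inRange(h,*r)
    if name=="red": m|=cv2.inRange(h,(174,150,90),(180,255,255))
    n,l,s,ce=cv2.connectedComponentsWithStats(cv2.morphologyEx(m,cv2.MORPH_CLOSE,np.ones((5,5))))
    return [(s[i,4],s[i,:4].tolist(),ce[i].round(1).tolist()) for i in range(1,n) if s[i,4]>25]
E
python3 - <<'E'
from h import *
c=pickle.load(open("top1.pkl","rb")); print(c["mtx"].tolist())
for n in("red","yellow","green","blue"):
    for a,b,ce in blob(c,n):
        if 230<ce[0]<450 and 180<ce[1]<380: print(n,a,b,ce,pos(c,*ce,.048 if n=="blue" else .012).round(4))
for n,u,v,z in[("mouthL",208,193,0),("mouthR",211,302,0),("backL",82,194,.05),("backR",84,309,.05),("plate",300,172,.016),("plateR",370,173,.016),("platetop",371,126,.016),("grip",10,254,.02),("bottletop",530,257,.125),("lipfloorpt",150,250,.002)]:
    print(n,pos(c,u,v,z).round(4), c["depth"][v,u])
E=c["extrinsics"];print((-E[:3,:3].T@E[:3,3]).round(3))
im=c["image"][180:360,60:430];cv2.imwrite("pics/crop.png",cv2.resize(im,None,fx=2.1,fy=2.1,interpolation=cv2.INTER_CUBIC))
E
```

```text
[[477.4262777161091, 0.0, 326.813198077949], [0.0, 477.4262777161091, 240.51288058297487], [0.0, 0.0, 1.0]]
red 231 [305, 257, 20, 20] [314.9, 266.4] [ 0.5676 -0.0865  0.012 ]
yellow 252 [332, 334, 21, 20] [342.3, 343.7] [ 0.4346 -0.136   0.012 ]
green 223 [325, 204, 19, 20] [334.3, 213.5] [ 0.6614 -0.1194  0.012 ]
blue 55 [414, 301, 8, 8] [417.6, 304.5] [ 0.5059 -0.2596  0.048 ]
mouthL [0.6971 0.108  0.    ] 0.8604238
mouthR [0.5025 0.0966 0.    ] 0.8462463
backL [0.6841 0.3086 0.05  ] 0.8060655
backR [0.4911 0.2955 0.05  ] 0.7932961
plate [ 0.734  -0.0578  0.016 ] 0.857289
plateR [ 0.7338 -0.1816  0.016 ] 0.86099964
platetop [ 0.8186 -0.1828  0.016 ] 0.8690315
grip [0.582  0.4445 0.02  ] 0.8071851
bottletop [ 0.5842 -0.4156  0.125 ] 0.72521544
lipfloorpt [0.593  0.2075 0.002 ] 0.8500926
[ 0.553 -0.11   0.85 ]
```

View pics/crop.png

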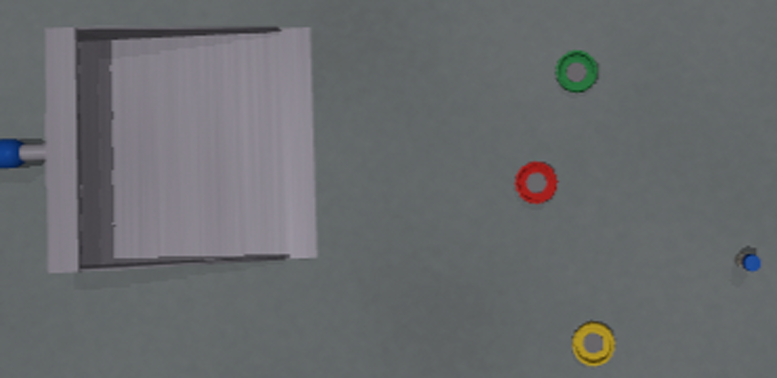

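```bash
cat >> h.py <<'E'
from scipy.spatial.transform import Rotation as Ro
def go(x,y,z,yaw=None):
    "units (25 mm / 4 deg) to a target in present tool axes; yaw = heading of tool x, deg"
    from station import ctrl
    s=ctrl.read_state();R=Ro.from_rotvec(s["eef_rot"]).as_matrix();p=np.array(s["ee_pos"])
    h=np.degrees(np.arctan2(R[1,0],R[0,0]));F=R
    if yaw is not None:   # turn first (about tool z), then shift in turned axes
        F=R@Ro.from_rotvec([0,0,-np.radians(yaw-h)]).as_matrix()
    print("t",round(s["time_s"],1),"p",p.round(4),"head",h.round(1),"tilt z",R[:,2].round(3),"F",np.round(s["ft_force"],1),"gap",round(s["finger_gap"],2))
    print("rz units",None if yaw is None else round(-(yaw-h)/4,2),"shift units",(F.T@(np.array([x,y,z])-p)/.025).round(2))
E
python3 -m handwheel '[{"x":1,"y":-0.745},{"x":1,"y":-0.745},{"x":1,"y":-0.745},{"x":1,"y":-0.745},{"x":1,"y":-0.745},{"x":1,"y":-0.745},{"x":1,"y":-0.745},{"x":1,"y":-0.745},{"x":1,"y":-0.745},{"x":1,"y":-0.745},{"x":1,"y":-0.745},{"x":1,"y":-0.745},{"x":1,"y":-0.745},{"x":1,"y":-0.745},{"x":1,"y":-0.745},{"x":1,"y":-0.745},{"x":1,"y":-0.745},{"x":1,"y":-0.745},{"x":1,"y":-0.745},{"x":1,"y":-0.745}]' 0.75 20
python3 -c "
from h import *
go(.564,-.146,.1,85.8)"
```

```text
t 0.1 p [ 0.1493 -0.6321  0.2303] head 13.3 tilt z [-0.     0.002 -1.   ] F [-0.2 -0.3 -0.2] gap 1.0
rz units -18.13 shift units [20.6  15.12  5.24]$[0]: bad value
```

```bash
python3 -m handwheel '[{"x":1,"y":-0.745,"z":0,"rx":0,"ry":0,"rz":-0.1}]' 0.75 20
python3 -m handwheel '[{"x":0.9,"y":-0.7}]' 0.75 20
```

```text
time_s: 0.2
ee_pos: [0.1677, -0.6098, 0.2306]
eef_rot: [-3.12, -0.369, 0.001]
ft_force: [1.1, 0.9, 0.1]
finger_gap: 0.855
grasp_force: 0.0$[0]: bad value
```

```bash
python3 -m handwheel '[{"x":1,"y":-0.75,"z":0,"rx":0,"ry":0,"rz":0},{"x":1,"y":-0.75,"z":0,"rx":0,"ry":0,"rz":0},{"x":1,"y":-0.75,"z":0,"rx":0,"ry":0,"rz":0},{"x":1,"y":-0.75,"z":0,"rx":0,"ry":0,"rz":0},{"x":1,"y":-0.75,"z":0,"rx":0,"ry":0,"rz":0},{"x":1,"y":-0.75,"z":0,"rx":0,"ry":0,"rz":0},{"x":1,"y":-0.75,"z":0,"rx":0,"ry":0,"rz":0},{"x":1,"y":-0.75,"z":0,"rx":0,"ry":0,"rz":0},{"x":1,"y":-0.75,"z":0,"rx":0,"ry":0,"rz":0},{"x":1,"y":-0.75,"z":0,"rx":0,"ry":0,"rz":0},{"x":1,"y":-0.75,"z":0,"rx":0,"ry":0,"rz":0},{"x":1,"y":-0.75,"z":0,"rx":0,"ry":0,"rz":0},{"x":1,"y":-0.75,"z":0,"rx":0,"ry":0,"rz":0},{"x":1,"y":-0.75,"z":0,"rx":0,"ry":0,"rz":0},{"x":1,"y":-0.75,"z":0,"rx":0,"ry":0,"rz":0},{"x":1,"y":-0.75,"z":0,"rx":0,"ry":0,"rz":0},{"x":1,"y":-0.75,"z":0,"rx":0,"ry":0,"rz":0},{"x":1,"y":-0.75,"z":0,"rx":0,"ry":0,"rz":0},{"x":1,"y":-0.75,"z":0,"rx":0,"ry":0,"rz":0}]' 0.75 20
python3 -m handwheel '[{"x":0,"y":0,"z":0,"rx":0,"ry":0,"rz":-1},{"x":0,"y":0,"z":0,"rx":0,"ry":0,"rz":-1},{"x":0,"y":0,"z":0,"rx":0,"ry":0,"rz":-1},{"x":0,"y":0,"z":0,"rx":0,"ry":0,"rz":-1},{"x":0,"y":0,"z":0,"rx":0,"ry":0,"rz":-1},{"x":0,"y":0,"z":0,"rx":0,"ry":0,"rz":-1},{"x":0,"y":0,"z":0,"rx":0,"ry":0,"rz":-1},{"x":0,"y":0,"z":0,"rx":0,"ry":0,"rz":-1},{"x":0,"y":0,"z":0,"rx":0,"ry":0,"rz":-1},{"x":0,"y":0,"z":0,"rx":0,"ry":0,"rz":-1},{"x":0,"y":0,"z":0,"rx":0,"ry":0,"rz":-1},{"x":0,"y":0,"z":0,"rx":0,"ry":0,"rz":-1},{"x":0,"y":0,"z":0,"rx":0,"ry":0,"rz":-1},{"x":0,"y":0,"z":0,"rx":0,"ry":0,"rz":-1},{"x":0,"y":0,"z":0,"rx":0,"ry":0,"rz":-1},{"x":0,"y":0,"z":0,"rx":0,"ry":0,"rz":-1},{"x":0,"y":0,"z":0,"rx":0,"ry":0,"rz":-1},{"x":0,"y":0,"z":0,"rx":0,"ry":0,"rz":-1},{"x":0,"y":0,"z":0,"rx":0,"ry":0,"rz":0}]'
python3 -c "
from h import *
go(.5634,-.146,.1,85.8)"
```

```text
time_s: 2.1
ee_pos: [0.5471, -0.149, 0.2308]
eef_rot: [-3.119, -0.374, 0.001]
ft_force: [-0.2, -0.2, 0.0]
finger_gap: 0.246
grasp_force: 0.0
time_s: 4.0
ee_pos: [0.5464, -0.1501, 0.2308]
eef_rot: [-2.303, -2.135, 0.001]
ft_force: [0.0, -0.4, 0.3]
finger_gap: 0.25
grasp_force: 0.0
t 4.0 p [ 0.5464 -0.1501  0.2308] head 85.7 tilt z [-0.001  0.    -1.   ] F [ 0.  -0.4  0.3] gap 0.25
rz units -0.03 shift units [0.21 0.67 5.23]
```

```bash
python3 -m handwheel '[{"x":0.05,"y":0.35,"z":0.8,"rx":0,"ry":0,"rz":0},{"x":0.05,"y":0.35,"z":0.8,"rx":0,"ry":0,"rz":0},{"x":0,"y":0,"z":0.8,"rx":0,"ry":0,"rz":0},{"x":0,"y":0,"z":0.8,"rx":0,"ry":0,"rz":0},{"x":0,"y":0,"z":0.8,"rx":0,"ry":0,"rz":0},{"x":0,"y":0,"z":0.8,"rx":0,"ry":0,"rz":0},{"x":0,"y":0,"z":0.8,"rx":0,"ry":0,"rz":0},{"x":0,"y":0,"z":0.8,"rx":0,"ry":0,"rz":0},{"x":0,"y":0,"z":0.8,"rx":0,"ry":0,"rz":0},{"x":0,"y":0,"z":0.8,"rx":0,"ry":0,"rz":0},{"x":0,"y":0,"z":0.4,"rx":0,"ry":0,"rz":0},{"x":0,"y":0,"z":0,"rx":0,"ry":0,"rz":0}]'
python3 -c "
from h import *
from station import ctrl
go(.5634,-.146,.006,85.8)
c=ctrl.capture('wrist');cv2.imwrite('pics/w1.png',c['image'])
for n in('red','green','yellow'):
  for a,b,ce in blob(c,n): print(n,a,b,pos(c,*ce,.012).round(4))
"
```

```text
time_s: 5.2
ee_pos: [0.563, -0.1485, 0.0196]
eef_rot: [-2.302, -2.133, 0.002]
ft_force: [0.2, 0.1, -0.7]
finger_gap: 0.247
grasp_force: 0.0
t 5.2 p [ 0.563  -0.1485  0.0196] head 85.6 tilt z [-0.003  0.002 -1.   ] F [ 0.2  0.1 -0.7] gap 0.25
rz units -0.04 shift units [0.1  0.01 0.54]
red 5405 [270, 115, 95, 96] [ 0.5678 -0.086   0.012 ]
green 5717 [508, 182, 103, 89] [ 0.661  -0.1177  0.012 ]
yellow 3978 [0, 259, 70, 84] [ 0.4436 -0.1341  0.012 ]
```

View pics/w1.png

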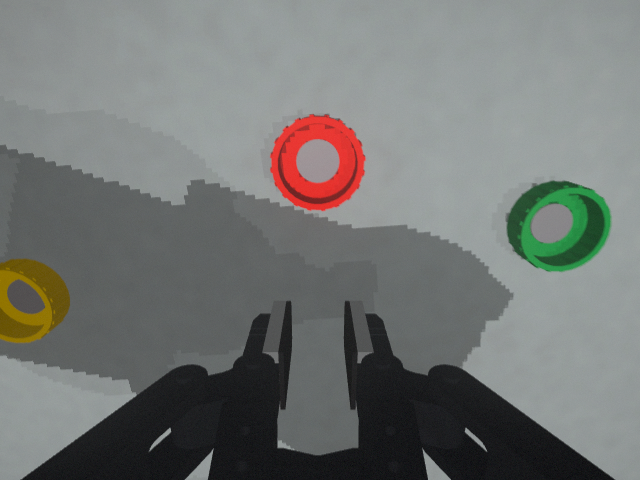

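The wrist view shows red at (318,162), centred ahead of the fingertips at (290,300) and (345,300). Green is at (558,227) and yellow is at the left edge. These positions agree with the top camera, so I'll push red now.

```bash
python3 -m handwheel '[{"x":0,"y":0,"z":0.25,"rx":0,"ry":0,"rz":0},{"x":0,"y":0,"z":0.25,"rx":0,"ry":0,"rz":0},{"x":0.3,"y":0,"z":0,"rx":0,"ry":0,"rz":0},{"x":0.3,"y":0,"z":0,"rx":0,"ry":0,"rz":0},{"x":0.3,"y":0,"z":0,"rx":0,"ry":0,"rz":0},{"x":0.3,"y":0,"z":0,"rx":0,"ry":0,"rz":0},{"x":0.3,"y":0,"z":0,"rx":0,"ry":0,"rz":0},{"x":0.3,"y":0,"z":0,"rx":0,"ry":0,"rz":0},{"x":0.4,"y":0,"z":0,"rx":0,"ry":0,"rz":0},{"x":0.4,"y":0,"z":0,"rx":0,"ry":0,"rz":0},{"x":0.4,"y":0,"z":0,"rx":0,"ry":0,"rz":0},{"x":0.4,"y":0,"z":0,"rx":0,"ry":0,"rz":0},{"x":0.4,"y":0,"z":0,"rx":0,"ry":0,"rz":0},{"x":0.3,"y":0,"z":0,"rx":0,"ry":0,"rz":0},{"x":0.2,"y":0,"z":0,"rx":0,"ry":0,"rz":0}]'
python3 -c "
from h import *
from station import ctrl
go(.5885,.222,.007,85.6)
c=ctrl.capture('wrist')
for a,b,ce in blob(c,'red'): print(a,b,pos(c,*ce,.012).round(4))
"
```

```text
time_s: 6.75
ee_pos: [0.5724, -0.0411, 0.0088]
eef_rot: [-2.303, -2.137, -0.0]
ft_force: [0.3, 0.0, 1.3]
finger_gap: 0.249
grasp_force: 0.1
t 6.8 p [ 0.5724 -0.0411  0.0088] head 85.7 tilt z [-0.  0. -1.] F [0.3 0.  1.3] gap 0.25
rz units 0.03 shift units [10.54 -0.17  0.07]
5405 [270, 219, 95, 93] [ 0.5743 -0.0158  0.012 ]
```

```bash
python3 -m handwheel '[{"x":0.2,"y":0,"z":0,"rx":0,"ry":0,"rz":0},{"x":0.3,"y":0,"z":0,"rx":0,"ry":0,"rz":0},{"x":0.4,"y":0,"z":0,"rx":0,"ry":0,"rz":0},{"x":0.4,"y":0,"z":0,"rx":0,"ry":0,"rz":0},{"x":0.4,"y":0,"z":0,"rx":0,"ry":0,"rz":0},{"x":0.4,"y":0,"z":0,"rx":0,"ry":0,"rz":0},{"x":0.4,"y":0,"z":0,"rx":0,"ry":0,"rz":0},{"x":0.4,"y":0,"z":0,"rx":0,"ry":0,"rz":0},{"x":0.4,"y":0,"z":0,"rx":0,"ry":0,"rz":0},{"x":0.4,"y":0,"z":0,"rx":0,"ry":0,"rz":0},{"x":0.4,"y":0,"z":0,"rx":0,"ry":0,"rz":0},{"x":0.4,"y":0,"z":0,"rx":0,"ry":0,"rz":0},{"x":0.4,"y":0,"z":0,"rx":0,"ry":0,"rz":0},{"x":0.4,"y":0,"z":0,"rx":0,"ry":0,"rz":0},{"x":0.4,"y":0,"z":0,"rx":0,"ry":0,"rz":0},{"x":0.4,"y":0,"z":0,"rx":0,"ry":0,"rz":0},{"x":0.4,"y":0,"z":0,"rx":0,"ry":0,"rz":0},{"x":0.4,"y":0,"z":0,"rx":0,"ry":0,"rz":0},{"x":0.3,"y":0,"z":0,"rx":0,"ry":0,"rz":0},{"x":0.2,"y":0,"z":0,"rx":0,"ry":0,"rz":0}]'
python3 -c "
from h import *
from station import ctrl
go(.5885,.222,.007,85.6)
c=ctrl.capture('wrist');cv2.imwrite('pics/w2.png',c['image'])
for a,b,ce in blob(c,'red'): print(a,b,pos(c,*ce,.014).round(4))
"
```

```text
time_s: 8.8
ee_pos: [0.5863, 0.1433, 0.0088]
eef_rot: [2.303, 2.137, -0.0]
ft_force: [-0.1, -0.4, 0.2]
finger_gap: 0.25
grasp_force: 0.2
t 8.8 p [0.5863 0.1433 0.0088] head 85.7 tilt z [-0. -0. -1.] F [-0.1 -0.4  0.2] gap 0.25
rz units 0.03 shift units [ 3.14 -0.15  0.07]
4283 [270, 221, 95, 94] [0.5883 0.17   0.014 ]
```

View pics/w2.png

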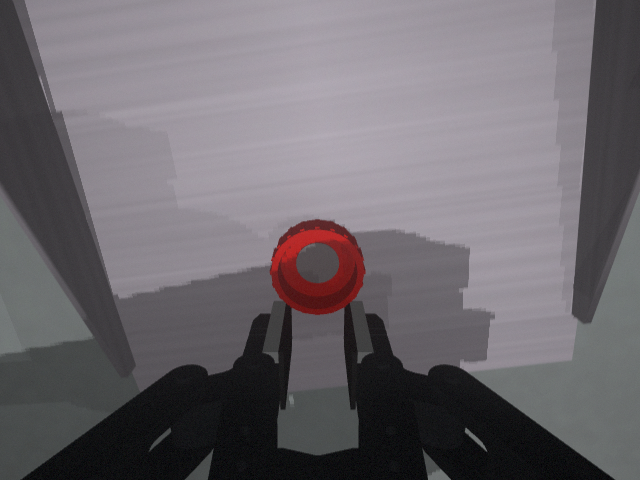

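The view shows red cradled inside the scoop at (318,265), past the lip, with clear floor ahead.

```bash
python3 -m handwheel '[{"x":0.3,"y":0,"z":0,"rx":0,"ry":0,"rz":0},{"x":0.4,"y":0,"z":0,"rx":0,"ry":0,"rz":0},{"x":0.4,"y":0,"z":0,"rx":0,"ry":0,"rz":0},{"x":0.4,"y":0,"z":0,"rx":0,"ry":0,"rz":0},{"x":0.4,"y":0,"z":0,"rx":0,"ry":0,"rz":0},{"x":0.4,"y":0,"z":0,"rx":0,"ry":0,"rz":0},{"x":0.4,"y":0,"z":0,"rx":0,"ry":0,"rz":0},{"x":0.2,"y":0,"z":0,"rx":0,"ry":0,"rz":0},{"x":0.1,"y":0,"z":0,"rx":0,"ry":0,"rz":0},{"x":-0.4,"y":0,"z":0,"rx":0,"ry":0,"rz":0},{"x":-0.4,"y":0,"z":0,"rx":0,"ry":0,"rz":0},{"x":0,"y":0,"z":-1,"rx":0,"ry":0,"rz":0},{"x":0,"y":0,"z":-1,"rx":0,"ry":0,"rz":0},{"x":0,"y":0,"z":-1,"rx":0,"ry":0,"rz":-1},{"x":0,"y":0,"z":0,"rx":0,"ry":0,"rz":-0.95},{"x":0,"y":0,"z":0,"rx":0,"ry":0,"rz":0}]'
python3 -c "
from h import *
go(.6645,-.18,.08,93.5)
"
```

```text
time_s: 10.45
ee_pos: [0.591, 0.1962, 0.0848]
eef_rot: [2.154, 2.285, 0.002]
ft_force: [0.5, -0.1, -0.2]
finger_gap: 0.252
grasp_force: 0.0
t 10.4 p [0.591  0.1962 0.0848] head 93.4 tilt z [ 0.002  0.    -1.   ] F [ 0.5 -0.1 -0.2] gap 0.25
rz units -0.03 shift units [-15.2    2.01   0.2 ]
```

```bash
python3 -m handwheel '[{"x":-1,"y":0.14,"z":0,"rx":0,"ry":0,"rz":0},{"x":-1,"y":0.14,"z":0,"rx":0,"ry":0,"rz":0},{"x":-1,"y":0.14,"z":0,"rx":0,"ry":0,"rz":0},{"x":-1,"y":0.14,"z":0,"rx":0,"ry":0,"rz":0},{"x":-1,"y":0.14,"z":0,"rx":0,"ry":0,"rz":0},{"x":-1,"y":0.14,"z":0,"rx":0,"ry":0,"rz":0},{"x":-1,"y":0.14,"z":0,"rx":0,"ry":0,"rz":0},{"x":-1,"y":0.14,"z":0,"rx":0,"ry":0,"rz":0},{"x":-1,"y":0.14,"z":0,"rx":0,"ry":0,"rz":0},{"x":-1,"y":0.14,"z":0,"rx":0,"ry":0,"rz":0},{"x":-1,"y":0.14,"z":0,"rx":0,"ry":0,"rz":0},{"x":-1,"y":0.14,"z":0,"rx":0,"ry":0,"rz":0},{"x":-1,"y":0.14,"z":0,"rx":0,"ry":0,"rz":0},{"x":-1,"y":0.14,"z":0,"rx":0,"ry":0,"rz":0},{"x":-0.8,"y":0.05,"z":0,"rx":0,"ry":0,"rz":0},{"x":-0.4,"y":0,"z":0,"rx":0,"ry":0,"rz":0},{"x":0,"y":0,"z":0,"rx":0,"ry":0,"rz":0},{"x":0,"y":0,"z":0,"rx":0,"ry":0,"rz":0}]'
python3 -c "
from h import *
from station import ctrl
go(.6645,-.18,.008,93.5)
c=ctrl.capture('wrist')
for a,b,ce in blob(c,'green'): print(a,b,pos(c,*ce,.012).round(4))
c=ctrl.capture('top')
for a,b,ce in blob(c,'red'):
  if ce[0]<280:print('red',a,b,pos(c,*ce,.014).round(4))
"
```

```text
time_s: 12.25
ee_pos: [0.6633, -0.1782, 0.0834]
eef_rot: [-2.152, -2.287, 0.0]
ft_force: [0.6, 0.7, -0.6]
finger_gap: 0.25
grasp_force: 0.0
t 12.2 p [ 0.6633 -0.1782  0.0834] head 93.5 tilt z [-0.001  0.001 -1.   ] F [ 0.6  0.7 -0.6] gap 0.25
rz units -0.01 shift units [-0.08  0.05  3.02]
2664 [288, 117, 68, 69] [ 0.6618 -0.1186  0.012 ]
red 245 [118, 240, 20, 20] [0.5937 0.243  0.014 ]
```

```bash
python3 -m handwheel '[{"x":0,"y":0,"z":0.8,"rx":0,"ry":0,"rz":0.4},{"x":0,"y":0,"z":0.8,"rx":0,"ry":0,"rz":0},{"x":0,"y":0,"z":0.8,"rx":0,"ry":0,"rz":0},{"x":0,"y":0,"z":0.4,"rx":0,"ry":0,"rz":0},{"x":0,"y":0,"z":0.2,"rx":0,"ry":0,"rz":0},{"x":0.3,"y":0,"z":0,"rx":0,"ry":0,"rz":0},{"x":0.3,"y":0,"z":0,"rx":0,"ry":0,"rz":0},{"x":0.3,"y":0,"z":0,"rx":0,"ry":0,"rz":0},{"x":0.3,"y":0,"z":0,"rx":0,"ry":0,"rz":0},{"x":0.3,"y":0,"z":0,"rx":0,"ry":0,"rz":0},{"x":0.3,"y":0,"z":0,"rx":0,"ry":0,"rz":0},{"x":0.4,"y":0,"z":0,"rx":0,"ry":0,"rz":0},{"x":0.4,"y":0,"z":0,"rx":0,"ry":0,"rz":0},{"x":0.4,"y":0,"z":0,"rx":0,"ry":0,"rz":0},{"x":0.4,"y":0,"z":0,"rx":0,"ry":0,"rz":0},{"x":0.4,"y":0,"z":0,"rx":0,"ry":0,"rz":0},{"x":0.4,"y":0,"z":0,"rx":0,"ry":0,"rz":0},{"x":0.4,"y":0,"z":0,"rx":0,"ry":0,"rz":0},{"x":0.3,"y":0,"z":0,"rx":0,"ry":0,"rz":0},{"x":0.2,"y":0,"z":0,"rx":0,"ry":0,"rz":0}]'
python3 -c "
from h import *
from station import ctrl
go(.65,.215,.008)
c=ctrl.capture('wrist')
for a,b,ce in blob(c,'green'): print(a,b,pos(c,*ce,.012).round(4))
"
```

```text
time_s: 14.35
ee_pos: [0.6594, -0.0506, 0.0088]
eef_rot: [-2.184, -2.258, 0.0]
ft_force: [0.1, 0.5, 0.5]
finger_gap: 0.249
grasp_force: 0.3
t 14.3 p [ 0.6594 -0.0506  0.0088] head 91.9 tilt z [-0.  0. -1.] F [0.1 0.5 0.5] gap 0.25
rz units None shift units [10.63 -0.02  0.03]
5349 [270, 219, 95, 93] [ 0.6585 -0.0254  0.012 ]
```

```bash
python3 -m handwheel '[{"x":0.2,"y":0,"z":0,"rx":0,"ry":0,"rz":0},{"x":0.3,"y":0,"z":0,"rx":0,"ry":0,"rz":0},{"x":0.4,"y":0,"z":0,"rx":0,"ry":0,"rz":0},{"x":0.4,"y":0,"z":0,"rx":0,"ry":0,"rz":0},{"x":0.4,"y":0,"z":0,"rx":0,"ry":0,"rz":0},{"x":0.4,"y":0,"z":0,"rx":0,"ry":0,"rz":0},{"x":0.4,"y":0,"z":0,"rx":0,"ry":0,"rz":0},{"x":0.4,"y":0,"z":0,"rx":0,"ry":0,"rz":0},{"x":0.4,"y":0,"z":0,"rx":0,"ry":0,"rz":0},{"x":0.4,"y":0,"z":0,"rx":0,"ry":0,"rz":0},{"x":0.4,"y":0,"z":0,"rx":0,"ry":0,"rz":0},{"x":0.4,"y":0,"z":0,"rx":0,"ry":0,"rz":0},{"x":0.4,"y":0,"z":0,"rx":0,"ry":0,"rz":0},{"x":0.4,"y":0,"z":0,"rx":0,"ry":0,"rz":0},{"x":0.4,"y":0,"z":0,"rx":0,"ry":0,"rz":0},{"x":0.4,"y":0,"z":0,"rx":0,"ry":0,"rz":0},{"x":0.4,"y":0,"z":0,"rx":0,"ry":0,"rz":0},{"x":0.4,"y":0,"z":0,"rx":0,"ry":0,"rz":0},{"x":0.3,"y":0,"z":0,"rx":0,"ry":0,"rz":0},{"x":0.2,"y":0,"z":0,"rx":0,"ry":0,"rz":0}]'
python3 -m handwheel '[{"x":0.3,"y":0,"z":0,"rx":0,"ry":0,"rz":0},{"x":0.4,"y":0,"z":0,"rx":0,"ry":0,"rz":0},{"x":0.4,"y":0,"z":0,"rx":0,"ry":0,"rz":0},{"x":0.4,"y":0,"z":0,"rx":0,"ry":0,"rz":0},{"x":0.4,"y":0,"z":0,"rx":0,"ry":0,"rz":0},{"x":0.4,"y":0,"z":0,"rx":0,"ry":0,"rz":0},{"x":0.4,"y":0,"z":0,"rx":0,"ry":0,"rz":0},{"x":0.2,"y":0,"z":0,"rx":0,"ry":0,"rz":0},{"x":0.1,"y":0,"z":0,"rx":0,"ry":0,"rz":0},{"x":-0.4,"y":0,"z":0,"rx":0,"ry":0,"rz":0},{"x":-0.4,"y":0,"z":0,"rx":0,"ry":0,"rz":0},{"x":0,"y":0,"z":-1,"rx":0,"ry":0,"rz":0},{"x":0,"y":0,"z":-1,"rx":0,"ry":0,"rz":0},{"x":0,"y":0,"z":-1,"rx":0,"ry":0,"rz":0},{"x":0,"y":0,"z":0,"rx":0,"ry":0,"rz":0}]'
python3 -c "
from h import *
from station import ctrl
go(.4,-.185,.084)
c=ctrl.capture('wrist');cv2.imwrite('pics/w3.png',c['image'])
for n in('red','green'):
  for a,b,ce in blob(c,n): print(a,b,pos(c,*ce,.014).round(4))
"
```

```text
time_s: 16.4
ee_pos: [0.6534, 0.1343, 0.0088]
eef_rot: [2.184, 2.258, 0.0]
ft_force: [-0.1, -0.1, -0.4]
finger_gap: 0.247
grasp_force: 0.2
time_s: 17.9
ee_pos: [0.6547, 0.1874, 0.0884]
eef_rot: [2.183, 2.252, 0.01]
ft_force: [0.7, -0.8, 0.6]
finger_gap: 0.251
grasp_force: 0.0
t 17.9 p [0.6547 0.1874 0.0884] head 91.8 tilt z [ 0.008  0.001 -1.   ] F [ 0.7 -0.8  0.6] gap 0.25
rz units None shift units [-14.57 -10.65   0.08]
2523 [172, 122, 67, 67] [0.5934 0.2429 0.014 ]
2353 [278, 143, 64, 65] [0.6498 0.2336 0.014 ]
```

View pics/w3.png

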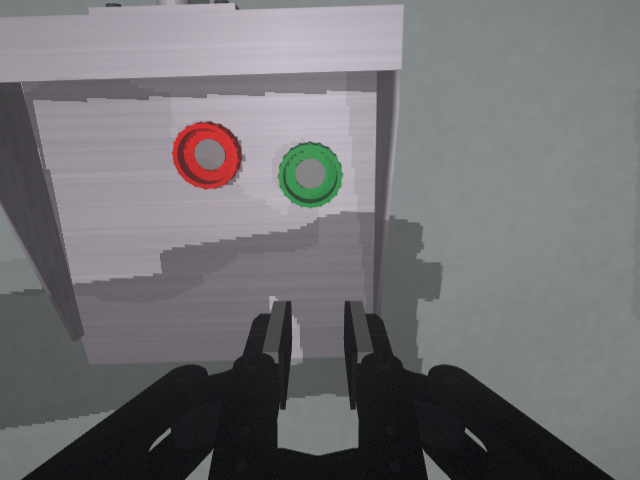

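The view shows red at (207,155) and green at (310,175), both deep on the scoop floor, and the scoop hasn't moved. Yellow is next.

```bash
python3 -m handwheel '[{"x":-0.8,"y":-0.6,"z":0,"rx":0,"ry":0,"rz":0},{"x":-1,"y":-0.73,"z":0,"rx":0,"ry":0,"rz":0},{"x":-1,"y":-0.73,"z":0,"rx":0,"ry":0,"rz":0},{"x":-1,"y":-0.73,"z":0,"rx":0,"ry":0,"rz":0},{"x":-1,"y":-0.73,"z":0,"rx":0,"ry":0,"rz":0},{"x":-1,"y":-0.73,"z":0,"rx":0,"ry":0,"rz":0},{"x":-1,"y":-0.73,"z":0,"rx":0,"ry":0,"rz":0},{"x":-1,"y":-0.73,"z":0,"rx":0,"ry":0,"rz":0},{"x":-1,"y":-0.73,"z":0,"rx":0,"ry":0,"rz":0},{"x":-1,"y":-0.73,"z":0,"rx":0,"ry":0,"rz":0},{"x":-1,"y":-0.73,"z":0,"rx":0,"ry":0,"rz":0},{"x":-1,"y":-0.73,"z":0,"rx":0,"ry":0,"rz":0},{"x":-1,"y":-0.73,"z":0,"rx":0,"ry":0,"rz":0},{"x":-1,"y":-0.73,"z":0,"rx":0,"ry":0,"rz":0},{"x":-0.8,"y":-0.6,"z":0,"rx":0,"ry":0,"rz":0}]'
python3 -m handwheel '[{"x":0,"y":0,"z":0,"rx":0,"ry":0,"rz":0.8},{"x":0,"y":0,"z":0,"rx":0,"ry":0,"rz":0.8},{"x":0,"y":0,"z":0,"rx":0,"ry":0,"rz":0.8},{"x":0,"y":0,"z":0,"rx":0,"ry":0,"rz":0.8},{"x":0,"y":0,"z":0,"rx":0,"ry":0,"rz":0.8},{"x":0,"y":0,"z":0,"rx":0,"ry":0,"rz":0.8},{"x":0,"y":0,"z":0,"rx":0,"ry":0,"rz":0.8},{"x":0,"y":0,"z":0,"rx":0,"ry":0,"rz":0.8},{"x":0,"y":0,"z":0,"rx":0,"ry":0,"rz":0.8},{"x":0,"y":0,"z":0,"rx":0,"ry":0,"rz":0.8},{"x":0,"y":0,"z":0,"rx":0,"ry":0,"rz":0.8},{"x":0,"y":0,"z":0,"rx":0,"ry":0,"rz":0.8},{"x":0,"y":0,"z":0,"rx":0,"ry":0,"rz":0.8},{"x":0,"y":0,"z":0,"rx":0,"ry":0,"rz":0.8},{"x":0,"y":0,"z":0,"rx":0,"ry":0,"rz":0}]'
python3 -c "
from h import *
from station import ctrl
go(.394,-.18,.008)
c=ctrl.capture('wrist')
for a,b,ce in blob(c,'yellow'): print(a,b,pos(c,*ce,.012).round(4))
"
```

```text
time_s: 19.45
ee_pos: [0.3944, -0.1859, 0.0824]
eef_rot: [-2.185, -2.254, 0.001]
ft_force: [0.5, 0.0, 0.0]
finger_gap: 0.247
grasp_force: 0.0
time_s: 20.95
ee_pos: [0.3953, -0.1848, 0.0824]
eef_rot: [-2.878, -1.253, 0.002]
ft_force: [0.8, 1.2, -0.4]
finger_gap: 0.249
grasp_force: 0.0
t 20.9 p [ 0.3953 -0.1848  0.0824] head 47.0 tilt z [-0.002  0.002 -1.   ] F [ 0.8  1.2 -0.4] gap 0.25
rz units None shift units [ 0.1  -0.16  2.98]
2864 [275, 110, 69, 70] [ 0.4351 -0.1353  0.012 ]
```

```bash
python3 -m handwheel '[{"x":0,"y":-0.1,"z":0.9,"rx":0,"ry":0,"rz":0},{"x":0,"y":-0.1,"z":0.9,"rx":0,"ry":0,"rz":0},{"x":0,"y":0,"z":0.8,"rx":0,"ry":0,"rz":0},{"x":0,"y":0,"z":0.35,"rx":0,"ry":0,"rz":0},{"x":0.3,"y":0,"z":0,"rx":0,"ry":0,"rz":0},{"x":0.3,"y":0,"z":0,"rx":0,"ry":0,"rz":0},{"x":0.3,"y":0,"z":0,"rx":0,"ry":0,"rz":0},{"x":0.3,"y":0,"z":0,"rx":0,"ry":0,"rz":0},{"x":0.3,"y":0,"z":0,"rx":0,"ry":0,"rz":0},{"x":0.4,"y":0,"z":0,"rx":0,"ry":0,"rz":0},{"x":0.4,"y":0,"z":0,"rx":0,"ry":0,"rz":0},{"x":0.4,"y":0,"z":0,"rx":0,"ry":0,"rz":0},{"x":0.4,"y":0,"z":0,"rx":0,"ry":0,"rz":0},{"x":0.4,"y":0,"z":0,"rx":0,"ry":0,"rz":0},{"x":0.4,"y":0,"z":0,"rx":0,"ry":0,"rz":0},{"x":0.4,"y":0,"z":0,"rx":0,"ry":0,"rz":0},{"x":0.4,"y":0,"z":0,"rx":0,"ry":0,"rz":0},{"x":0.4,"y":0,"z":0,"rx":0,"ry":0,"rz":0},{"x":0.3,"y":0,"z":0,"rx":0,"ry":0,"rz":0},{"x":0.2,"y":0,"z":0,"rx":0,"ry":0,"rz":0}]'
python3 -c "
from h import *
from station import ctrl
go(.51,-.055,.008)
c=ctrl.capture('wrist')
for a,b,ce in blob(c,'yellow'): print(a,b,pos(c,*ce,.012).round(4))
"
```

```text
time_s: 23.0
ee_pos: [0.4886, -0.0786, 0.01]
eef_rot: [-2.88, -1.255, 0.0]
ft_force: [0.2, -1.0, 0.3]
finger_gap: 0.249
grasp_force: 0.3
t 23.0 p [ 0.4886 -0.0786  0.01  ] head 47.1 tilt z [-0.  0. -1.] F [ 0.2 -1.   0.3] gap 0.25
rz units None shift units [ 1.27 -0.02  0.08]
5459 [271, 218, 94, 93] [ 0.5059 -0.06    0.012 ]
```

```bash
python3 -m handwheel '[{"x":0.35,"y":0,"z":0.05,"rx":0,"ry":0,"rz":0},{"x":0.45,"y":0,"z":0,"rx":0,"ry":0,"rz":0},{"x":0.4,"y":0,"z":0,"rx":0,"ry":0,"rz":-0.2},{"x":0.4,"y":0,"z":0,"rx":0,"ry":0,"rz":-0.6},{"x":0.4,"y":0,"z":0,"rx":0,"ry":0,"rz":-0.9},{"x":0.4,"y":0,"z":0,"rx":0,"ry":0,"rz":-0.9},{"x":0.4,"y":0,"z":0,"rx":0,"ry":0,"rz":-0.9},{"x":0.4,"y":0,"z":0,"rx":0,"ry":0,"rz":-0.9},{"x":0.4,"y":0,"z":0,"rx":0,"ry":0,"rz":-0.9},{"x":0.4,"y":0,"z":0,"rx":0,"ry":0,"rz":-0.9},{"x":0.3,"y":0,"z":0,"rx":0,"ry":0,"rz":-0.6},{"x":0.2,"y":0,"z":0,"rx":0,"ry":0,"rz":-0.2}]'
python3 -c "
from h import *
from station import ctrl
go(.543,.21,.008,93)
c=ctrl.capture('wrist');cv2.imwrite('pics/w4.png',c['image'])
for a,b,ce in blob(c,'yellow'): print(a,b,pos(c,*ce,.012).round(4))
"
```

```text
time_s: 24.25
ee_pos: [0.5498, 0.0143, 0.0087]
eef_rot: [-2.489, -1.917, -0.0]
ft_force: [0.1, -0.2, 0.8]
finger_gap: 0.255
grasp_force: 0.1
t 24.2 p [0.5498 0.0143 0.0087] head 75.2 tilt z [-0.  0. -1.] F [ 0.1 -0.2  0.8] gap 0.26
rz units -4.45 shift units [7.83 0.14 0.03]
5548 [271, 218, 94, 94] [0.5563 0.039  0.012 ]
```

View pics/w4.png

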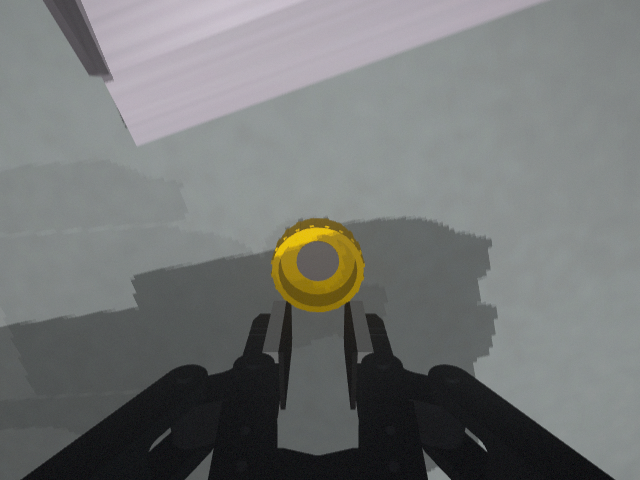

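The view shows yellow cradled at (318,265) with the scoop lip ahead, corner at (137,145). I'll finish the turn and push it in.

```bash
python3 -m handwheel '[{"x":0.3,"y":0,"z":0,"rx":0,"ry":0,"rz":-0.5},{"x":0.4,"y":0,"z":0,"rx":0,"ry":0,"rz":-0.9},{"x":0.4,"y":0,"z":0,"rx":0,"ry":0,"rz":-0.9},{"x":0.4,"y":0,"z":0,"rx":0,"ry":0,"rz":-0.9},{"x":0.4,"y":0,"z":0,"rx":0,"ry":0,"rz":-0.9},{"x":0.4,"y":0,"z":0,"rx":0,"ry":0,"rz":-0.7},{"x":0.4,"y":0,"z":0,"rx":0,"ry":0,"rz":-0.2},{"x":0.4,"y":0,"z":0,"rx":0,"ry":0,"rz":0},{"x":0.4,"y":0,"z":0,"rx":0,"ry":0,"rz":0},{"x":0.4,"y":0,"z":0,"rx":0,"ry":0,"rz":0},{"x":0.4,"y":0,"z":0,"rx":0,"ry":0,"rz":0},{"x":0.3,"y":0,"z":0,"rx":0,"ry":0,"rz":0},{"x":0.2,"y":0,"z":0,"rx":0,"ry":0,"rz":0}]'
python3 -c "
from h import *
from station import ctrl
go(.542,.208,.008)
c=ctrl.capture('wrist')
for a,b,ce in blob(c,'yellow'): print(a,b,pos(c,*ce,.012).round(4))
"
```

```text
time_s: 25.6
ee_pos: [0.5509, 0.1333, 0.0088]
eef_rot: [2.12, 2.318, -0.0]
ft_force: [-0.2, -1.2, 0.2]
finger_gap: 0.25
grasp_force: 0.3
t 25.6 p [0.5509 0.1333 0.0088] head 95.1 tilt z [ 0. -0. -1.] F [-0.2 -1.2  0.2] gap 0.25
rz units None shift units [ 3.01 -0.09  0.03]
5658 [270, 220, 95, 95] [0.5487 0.1578 0.012 ]
```

```bash
python3 -m handwheel '[{"x":0.3,"y":0,"z":0,"rx":0,"ry":0,"rz":0},{"x":0.4,"y":0,"z":0,"rx":0,"ry":0,"rz":0},{"x":0.4,"y":0,"z":0,"rx":0,"ry":0,"rz":0},{"x":0.4,"y":0,"z":0,"rx":0,"ry":0,"rz":0},{"x":0.4,"y":0,"z":0,"rx":0,"ry":0,"rz":0},{"x":0.4,"y":0,"z":0,"rx":0,"ry":0,"rz":0},{"x":0.4,"y":0,"z":0,"rx":0,"ry":0,"rz":0},{"x":0.2,"y":0,"z":0,"rx":0,"ry":0,"rz":0},{"x":0.1,"y":0,"z":0,"rx":0,"ry":0,"rz":0},{"x":-0.4,"y":0,"z":0,"rx":0,"ry":0,"rz":0},{"x":-0.4,"y":0,"z":0,"rx":0,"ry":0,"rz":0},{"x":0,"y":0,"z":-1,"rx":0,"ry":0,"rz":0},{"x":0,"y":0,"z":-1,"rx":0,"ry":0,"rz":0},{"x":0,"y":0,"z":-1,"rx":0,"ry":0,"rz":0},{"x":-0.5,"y":0,"z":-1,"rx":0,"ry":0,"rz":0},{"x":-1,"y":0,"z":-1,"rx":0,"ry":0,"rz":0},{"x":-1,"y":0,"z":-1,"rx":0,"ry":0,"rz":0},{"x":-1,"y":0,"z":0,"rx":0,"ry":0,"rz":0},{"x":-1,"y":0,"z":0,"rx":0,"ry":0,"rz":0},{"x":0,"y":0,"z":0,"rx":0,"ry":0,"rz":0}]'
python3 -m handwheel '[{"x":-1,"y":0,"z":0,"rx":0,"ry":0,"rz":0},{"x":-1,"y":0,"z":0,"rx":0,"ry":0,"rz":0},{"x":-1,"y":0,"z":0,"rx":0,"ry":0,"rz":0},{"x":-1,"y":0,"z":0,"rx":0,"ry":0,"rz":0},{"x":-0.5,"y":0,"z":0,"rx":0,"ry":0,"rz":0},{"x":0,"y":0,"z":0,"rx":0,"ry":0,"rz":0},{"x":0,"y":0,"z":0,"rx":0,"ry":0,"rz":0}]'
python3 -c "
from h import *
from station import ctrl
go(.55,0,.15)
c=ctrl.capture('top');cv2.imwrite('pics/top2.png',c['image'])
for n in('red','green','yellow'):
  for a,b,ce in blob(c,n):
    if ce[0]<240: print(n,a,b,pos(c,*ce,.014).round(4))
"
```

```text
time_s: 27.65
ee_pos: [0.5564, 0.0718, 0.1591]
eef_rot: [2.126, 2.312, -0.0]
ft_force: [0.0, 0.5, -0.3]
finger_gap: 0.251
grasp_force: 0.0
time_s: 28.35
ee_pos: [0.5658, -0.0363, 0.1586]
eef_rot: [-2.121, -2.317, -0.0]
ft_force: [1.2, -0.2, -0.5]
finger_gap: 0.248
grasp_force: 0.0
t 28.4 p [ 0.5658 -0.0363  0.1586] head 95.1 tilt z [-0.     0.001 -1.   ] F [ 1.2 -0.2 -0.5] gap 0.25
rz units None shift units [ 1.5  -0.5   0.34]
red 248 [118, 240, 20, 20] [0.5937 0.2431 0.014 ]
green 247 [125, 208, 21, 20] [0.65   0.2329 0.014 ]
yellow 264 [122, 269, 21, 20] [0.5423 0.2327 0.014 ]
```

View pics/top2.png

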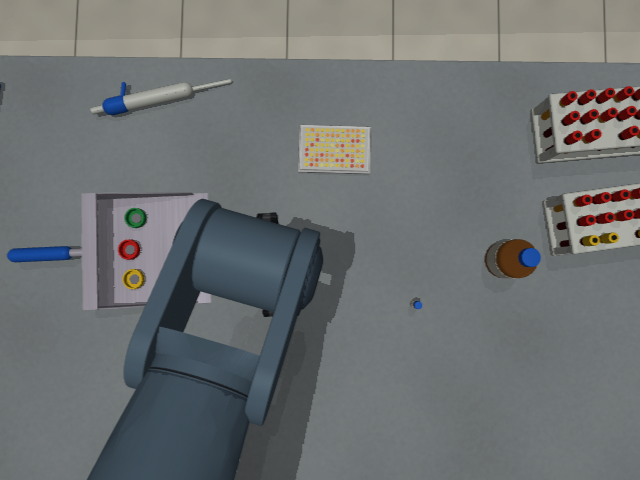

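The top view shows all three caps deep inside the scoop: green (135,218), red (129,250), yellow (134,279). The scoop, vial (417,304), plate and bottle are at the same pixels as at the start. The arm is raised and touching nothing, so I'm handing in.

```bash
python3 -c "
from station import ctrl
print(ctrl.close_job())"
```

```text
the job is handed in; nothing more can be done
None
```

All three caps lie well inside the scoop on its floor; the scoop, vial, plate and bottle show no movement in the final top view, and the job was handed in at about 28 s of the 64 s limit (no verdict was returned).

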